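Turn the fittings carousel to the elbow

ROBOT

A 6-joint arm with a two-finger parallel gripper is mounted at the origin on the work surface. World frame = base frame: x ahead of the robot, y to its left, z up, the work surface at z = 0. Lengths are in m, angles in degrees, forces in N, time in s.
With the tool pointing down it reaches from about 0.4 to 0.825 m from the base axis. Payload 7 kg.
Tool frame: the origin (TCP) lies midway between the tips of the shut fingers; the grasp point (between the pads) lies 19 mm behind it (r.grip_depth is the distance from the TCP to the grasp point, in m); z points along the fingers, y is the direction in which the jaws open and shut (so a half turn about z gives the same grasp; the last joint's range is limited). The gripper opens to 88 mm and grips with 3 to 60 N. Pads are 19 mm wide; open, the fingers measure 130 mm over their backs; the gripper's body (78 mm by 193 mm) begins 47 mm behind the grasp point.
Start: joints at [-55.686, 20.546, 0.682, 0, -70.136, -16.507], TCP at [0.206, -0.643, 0.227] pointing down, gripper open.
Joint ranges: [-176.03, 176.03], [-82.01, 121.73], [-58.28, 71.71], [-173.87, 95.51], [-174.79, -0.11], [-173.66, 173.66]. Speed limits (degrees/s): [136.94, 136.94, 172.46, 180, 180, 180].

INTERFACE

Orientations are given as a 3x3 rotation matrix whose columns are the frame's x, y, z axes.
In Python, from station import r gives the robot as it stands.
- The arm moves only by the shell command python3 -m creep 'ROWS' [OPENING] [FORCE]. ROWS is text: rows parted by semicolons, each of 4 numbers parted by spaces: the shift along the tool's x, y, z in cm, then the turn about the tool's z in degrees. A call has 1 to 12 rows; each row is the pose to reach, as a shift and turn from the pose commanded when the call began, along the tool's axes at that moment; what a row does not reach only later rows make up. A row lasts 1/10 s, in which the tool goes at most 50 mm and 8.59 degrees, less where a joint would pass 70% of its speed; a pose out of reach is approached as far as the arm can. A call with a gripper value outside its range is refused whole. OPENING is the opening, from 0 (shut) to 1 (fully open), set as the call begins (- or left out, the last holds). The fingers move at their own pace and stop on an object; FORCE is the grip in N (left out, the last holds). Time passes only in rows, so rows that repeat a pose let the fingers close. It gives the time, the measured TCP pose, the force and the opening at its end, in the units of the state.
- r.state(): the state, without advancing time (a new reading comes with each control period).
- r.read_camera(name): name is "side" or "top"; returns a dict with "image" (480x640x3 uint8, blue, green, red), "fx", "fy", "cx", "cy" (pixels), "R" (3x3) and "t" (3): a world point X has camera coordinates R X + t. Camera axes: x right, y down, z forward; pixel columns grow to the right and rows downward; lengths in m; the calibration is good to about 2 mm. A picture is of the moment at which its call begins. There is no depth.
- r.sign_off(): hands the job in, once; it reports no verdict.
The state is a dict: "time_s": time; "q": joint angles; "qvel": joint speeds; "joint_torque": joint torques, N m; "tool_pos": TCP position; "eef_rot": TCP orientation; "ft_force": force on the tool from outside, world axes, zero at the start; "torque": the same for the moment, N m; "width": opening from 0.0 (shut) to 1.0 (fully open).
Only numpy, scipy, OpenCV 4.12 (cv2) and the standard library are available. Lean on these libraries where they do the work, as an engineer would, in place of code of your own. Each camera call takes 0.05 s, during which the arm holds its last target.

TASK

Push the turntable round by the posts on its rim until the elbow, the fitting with a single side branch, stands at the front, squarely in line with the pointer tongue of the stand, then let go and leave it at rest. Only push: do not touch the fittings themselves, keep all four upright in their cups, and leave the bin, the pail and the nut beside it where they are.

Things in the scene. Friction and masses are not known exactly. Their poses are not given: they have to be found in the camera images.
- stand: Fixed dark steel stand under the turntable: foot disc 200 dia., 10 high, from which one flat pointer tongue, 30 wide and 10 high, runs out along the stand's own -x axis (the front, roughly towards the robot) to an arrow-like end 224 mm from the centre, so that about 79 shows beyond the turntable's edge. Origin: on the bench surface, on the turning axis; z up.
- carousel (a joint): Turn of the grey round turntable about its vertical axis since the start (0 at the start, positive anticlockwise from above, turns all the way round either way). Dry friction of about 0.22 N m plus slight damping: 2 to 3 N at a post moves it and it stops where it is left.
- hub (a point): Centre of the top of the turntable's grey hub cap (36 dia., 20 above the disc), on the turning axis, 56 mm above the bench; it turns with the disc. The disc is 290 dia., its flat top 36 above the bench. Four black cups (48 outside dia., 14 high) stand on it, centres 70 from the axis, along this point's x, y, -x and -y axes.
- post0 (a point): Centre of the top of one of four alike upright steel push posts standing at the turntable's rim, 14 dia., rising 40 above the disc (top 76 above the bench), 130 from the axis, midway between two cups. They are firmly part of the turntable. This one is 45 degrees anticlockwise from the hub point's x axis.
- post1 (a point): Centre of the top of one of four alike upright steel push posts standing at the turntable's rim, 14 dia., rising 40 above the disc (top 76 above the bench), 130 from the axis, midway between two cups. They are firmly part of the turntable. This one is 135 degrees anticlockwise from the hub point's x axis.
- post2 (a point): Centre of the top of one of four alike upright steel push posts standing at the turntable's rim, 14 dia., rising 40 above the disc (top 76 above the bench), 130 from the axis, midway between two cups. They are firmly part of the turntable. This one is 225 degrees anticlockwise from the hub point's x axis.
- post3 (a point): Centre of the top of one of four alike upright steel push posts standing at the turntable's rim, 14 dia., rising 40 above the disc (top 76 above the bench), 130 from the axis, midway between two cups. They are firmly part of the turntable. This one is 315 degrees anticlockwise from the hub point's x axis.
- elbow: The elbow: plain steel pipe elbow, 54 tall, one round branch (29 across) at 40 above its underside sticking out to 28 from its axis along its own +x, no branch opposite. Round foot 36 dia., 16 high, standing loose in one of the cups (42 inside dia., so about 3 play), about 220 g. Origin: centre of its underside; z up along its axis. Sizes in mm. Which cup it is in varies.
- tee: The tee: like the elbow, but with two such branches, along its own +x and -x (56 from end to end), 54 tall. Round foot 36 dia., 16 high, standing loose in one of the cups (42 inside dia., so about 3 play), about 220 g. Origin: centre of its underside; z up along its axis. Sizes in mm. Which cup it is in varies.
- coupling: The straight coupling: 54 tall, no branch, a hexagon collar 35 across corners near the top. Round foot 36 dia., 16 high, standing loose in one of the cups (42 inside dia., so about 3 play), about 220 g. Origin: centre of its underside; z up along its axis. Sizes in mm. Which cup it is in varies.
- plug: The plug: low, 28 tall, with a small hexagon head and no branch. Round foot 36 dia., 16 high, standing loose in one of the cups (42 inside dia., so about 3 play), about 220 g. Origin: centre of its underside; z up along its axis. Sizes in mm. Which cup it is in varies.
- bin: Bystander: blue open bin full of fittings, 200 x 130 x 75 high, about 2.5 kg, on the bench beside the turntable. Origin: centre of its underside.
- pail: Bystander: white open pail, 130 dia. at the rim, 100 high, about 1.2 kg. Origin: centre of its underside.
- nut: Bystander: large loose hexagon nut lying flat, 52 across corners, 30 high. Origin: centre of its underside.
There are look-alikes about, which are no part of the job. What is shaped like the elbow but turquoise is not meant. What is shaped like the plug but green is not meant.

How it is judged (in metres and radians):
At the end, for the whole second after the job is handed in: The elbow's foot is at the front, its axis within 10 mm sideways of the pointer tongue's centre line; the turntable is at rest; all four fittings stand upright (within 0.15 rad) down in their cups; bin, pail and nut are within 20 mm of where they were (x of elbow in the frame of stand below -0.05 m and y of elbow in the frame of stand between -0.01 and 0.01 m and height (world z) of elbow between 0.03 and 0.043 m and angle between each of elbow, tee, coupling, plug's own z axis and vertical below 0.15 rad and horizontal distance between each of elbow, tee, coupling, plug and hub below 0.085 m and height (world z) of tee between 0.03 and 0.043 m and height (world z) of coupling between 0.03 and 0.043 m and height (world z) of plug between 0.03 and 0.043 m and velocity of joint carousel between -0.03 and 0.03 rad/s and distance of each of bin, pail, nut from where it was at the start of the episode below 0.02 m); the robot touches nothing.
It fails at once if a fitting is lifted out of its cup or tipped over (height (world z) of any of elbow, tee, coupling, plug above 0.048 m or angle between any of elbow, tee, coupling, plug's own z axis and vertical above 0.4 rad).
It fails at once if the robot pushes against a fitting (contact force between any of the fingers, the arm and elbow above 1.5 N or contact force between any of the fingers, the arm and tee above 1.5 N or contact force between any of the fingers, the arm and coupling above 1.5 N or contact force between any of the fingers, the arm and plug above 1.5 N).
It fails at once if the bin, the pail or the nut is moved by 20 mm or more (distance of any of bin, pail, nut from where it was at the start of the episode above 0.02 m).
It also fails if it takes over 54 s, if anything falls off the work surface, if the arm or the gripper's body presses on something with over 40 N, if the wrist force passes 120 N, or if a joint passes its speed limit or range.

## Working session

There is one attempt and no reset: what is moved stays moved. The work goes in short steps, Python scripts to look and compute and a shell command to move; the robot and the scene stay as the last step left them, time stands still between calls to the robot, and variables do not carry over. Pictures are saved under pics/ and viewed, and the job is handed in when it is done.

```bash
ls; mkdir -p pics
python3 - <<'E'
from station import r
import cv2,numpy as np
s=r.state();print(s['time_s'],s['tool_pos'],np.round(s['eef_rot'],3).tolist(),s['width'])
for n in('top','side'):
    c=r.read_camera(n);cv2.imwrite(f'pics/{n}0.png',c['image']);print(n,c['fx'],c['fy'],c['cx'],c['cy'],np.round(c['R'],4).tolist(),np.round(c['t'],4).tolist())
E
```

```text
pics
0.0 [ 0.20625374 -0.64221161  0.22563459] [[-0.952, -0.306, -0.001], [-0.306, 0.952, 0.002], [0.0, 0.002, -1.0]] 0.9995640876458615
top 608.6614342140138 608.6614342140138 322.16267252052313 240.7220217765097 [[-0.0092, -0.9996, -0.0267], [-0.9851, 0.0136, -0.1713], [0.1716, 0.0248, -0.9849]] [0.0682, 0.6221, 1.1257]
side 513.3198022535544 513.3198022535544 314.79145870594726 237.08319480993669 [[-0.99, -0.1406, 0.0117], [-0.1061, 0.687, -0.7188], [0.093, -0.7129, -0.6951]] [0.6124, 0.089, 1.0609]
```

View pics/top0.png

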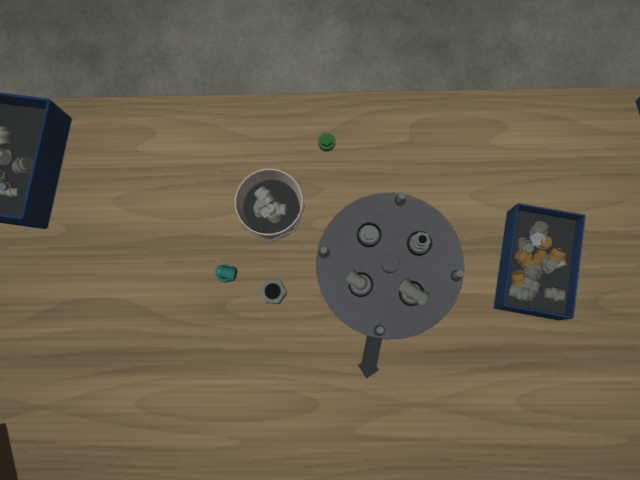

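View pics/side0.png

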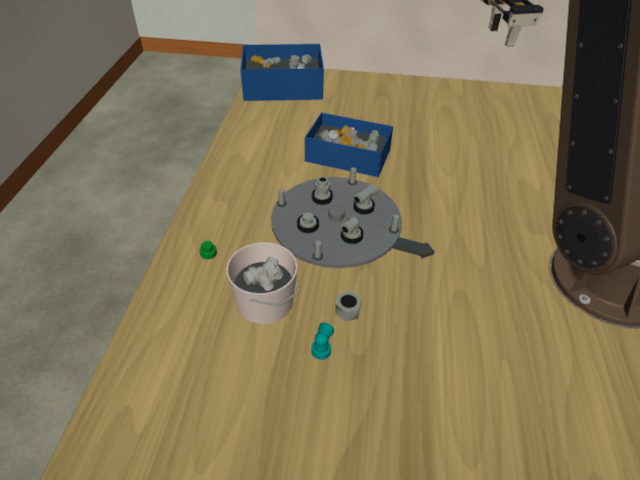

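The top view shows the disc centred near (390,265) with the tongue tip at (369,377). The posts are near (400,198), (323,252), (379,329) and (458,274). The cups near (360,283) and (412,293) hold the branched fittings, so I'll zoom in to tell them apart.

Run:
```python
import cv2,numpy as np
a=cv2.imread('pics/top0.png')[185:345,305:475];b=cv2.imread('pics/side0.png')[160:280,260:440]
a=cv2.resize(a,None,fx=3.5,fy=3.5,interpolation=2);b=cv2.resize(b,None,fx=4,fy=4,interpolation=2)
cv2.imwrite('pics/za.png',cv2.convertScaleAbs(a,alpha=1.6));cv2.imwrite('pics/zb.png',cv2.convertScaleAbs(b,alpha=1.3))
```

```text
(no output)
```

View pics/za.png

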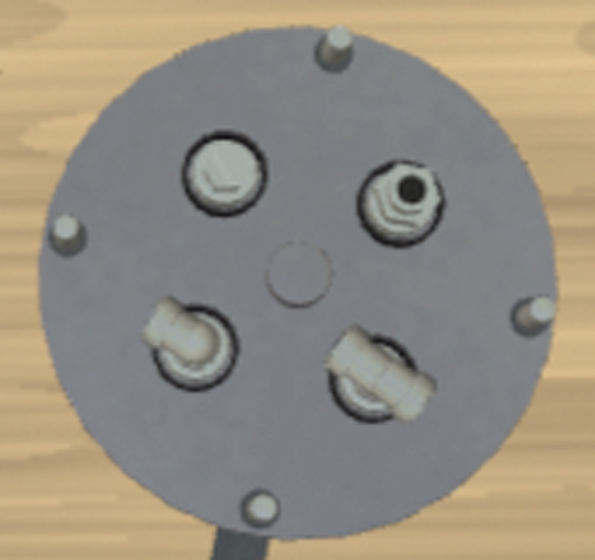

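View pics/zb.png

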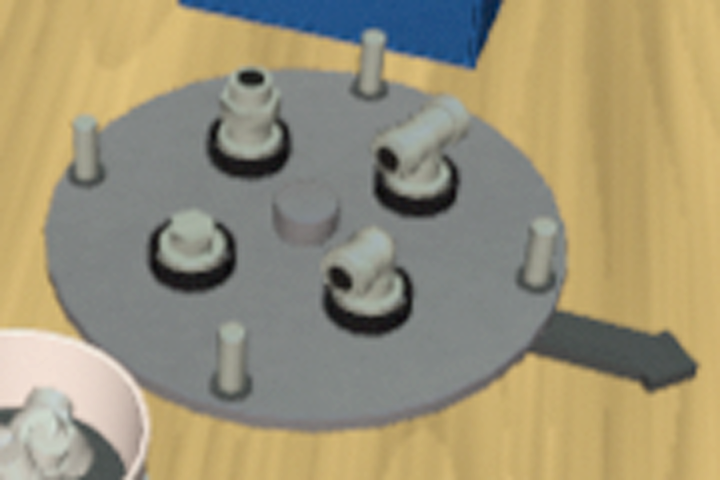

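The elbow is at top px (360,283), because only one branch shows there in both views. The tee is at (412,293), the coupling at (420,242) and the plug at (369,234). Next I'll measure.

```bash
cat > h.py <<'E'
import cv2,numpy as np
from station import r
def ray(c,u,v):
    d=c['R'].T@np.array([(u-c['cx'])/c['fx'],(v-c['cy'])/c['fy'],1.]);o=-c['R'].T@c['t'];return o,d/np.linalg.norm(d)
def onz(c,u,v,z):
    o,d=ray(c,u,v);return o+d*(z-o[2])/d[2]
def tri(c1,p1,c2,p2):
    o1,d1=ray(c1,*p1);o2,d2=ray(c2,*p2)
    k=np.linalg.lstsq(np.c_[d1,-d2],o2-o1,rcond=None)[0]
    a,b=o1+k[0]*d1,o2+k[1]*d2;return (a+b)/2,np.linalg.norm(a-b)
def proj(c,X):
    p=c['R']@np.asarray(X,float)+c['t'];return c['fx']*p[0]/p[2]+c['cx'],c['fy']*p[1]/p[2]+c['cy']
E
python3 - <<'E'
from h import *
T=r.read_camera('top');S=r.read_camera('side')
za=lambda x,y:(305+(x+.5)/3.5-.5,185+(y+.5)/3.5-.5)
zb=lambda x,y:(260+(x+.5)/4-.5,160+(y+.5)/4-.5)
# post tops in zoom pics
P=[((342,36),(373,36)),((66,225),(232,330)),((262,505),(543,225)),((543,307),(86,123))]
# order: back, left, front, right ; side matching
names=['back','left','front','right'];sm={'back':(86,123),'left':(232,330),'front':(543,225),'right':(373,36)}
pp=[]
for n,(a,_) in zip(names,P):
    X,e=tri(T,za(*a),S,zb(*sm[n]));Y=onz(T,*za(*a),.076);print(n,X.round(4),round(e,4),'top@.076',Y.round(4));pp.append(Y)
c=np.mean(pp,0);print('c',c,[np.linalg.norm((p-c)[:2]).round(4) for p in pp],[np.degrees(np.arctan2(*(p-c)[[1,0]])).round(1) for p in pp])
# disc contour
for nm,C in(('top',T),('side',S)):
    hsv=cv2.cvtColor(C['image'],cv2.COLOR_BGR2HSV)
    m=(hsv[...,1]<60).astype('uint8')*255
    u,v=map(int,proj(C,[c[0],c[1],.036]))
    m=cv2.morphologyEx(m,cv2.MORPH_OPEN,np.ones((5,5)))
    cs=max([k for k in cv2.findContours(m,0,1)[0] if cv2.pointPolygonTest(k,(u,v),False)>=0],key=cv2.contourArea)
    print(nm,cv2.boundingRect(cs))
    w=np.array([onz(C,*p[0],.036)[:2] for p in cs])
    A=np.c_[2*w,np.ones(len(w))];
    for i in range(6):
        s=np.linalg.lstsq(A,(w**2).sum(1),rcond=None)[0];R=np.sqrt(s[2]+s[0]**2+s[1]**2)
        d=np.abs(np.hypot(*(w-s[:2]).T)-R);k=d<max(.002,np.median(d)*2);w=w[k];A=A[k]
    print('disc',s[:2].round(4),R.round(4),len(w))
# tongue
tip=onz(T,367,377,.01)
print('elbow cup',onz(T,*za(195,347),.05),'tee cup',onz(T,*za(373,379),.05),'plug',onz(T,*za(225,174),.05),'coup',onz(T,*za(400,204),.05))
hsv=cv2.cvtColor(T['image'],cv2.COLOR_BGR2HSV)
m=(T['image'].max(2)<75).astype('uint8')*255;m[:341]=0;m[390:]=0;m[:,:340]=0;m[:,400:]=0
for y in range(341,382,3):
    x=np.flatnonzero(m[y]);
    if len(x):print(y,x.min(),x.max(),onz(T,x.mean(),y,.01)[:2].round(4))
print('nut',onz(T,273,292,.03),'pail rim',onz(T,269,204,.1), onz(T,236,204,.1),'bin',[onz(T,*p,.075).round(3) for p in((512,206),(584,214),(575,318),(496,308))])
E
```

```text
back [ 0.7079 -0.0948  0.0731] 0.0017 top@.076 [ 0.7063 -0.0944  0.076 ]
left [0.6044 0.0581 0.0757] 0.0023 top@.076 [0.6033 0.0581 0.076 ]
front [ 0.4531 -0.0443  0.0764] 0.0025 top@.076 [ 0.4518 -0.0442  0.076 ]
right [ 0.5565 -0.1972  0.0756] 0.0022 top@.076 [ 0.5553 -0.197   0.076 ]
c [ 0.57917316 -0.06936555  0.076     ] [np.float64(0.1296), np.float64(0.1298), np.float64(0.1298), np.float64(0.1299)] [np.float64(-11.2), np.float64(79.3), np.float64(168.8), np.float64(-100.6)]
top (316, 193, 148, 183)
disc [ 0.578 -0.069] 0.1435 262
side (226, 168, 206, 156)
disc [0.6008 0.0055] 0.2054 252
elbow cup [ 0.5387003  -0.01138444  0.05      ] tee cup [ 0.52002996 -0.10807561  0.05      ] plug [ 0.63494618 -0.02996693  0.05      ] coup [ 0.61669835 -0.12627696  0.05      ]
341 366 380 [ 0.4304 -0.0353]
344 365 380 [ 0.4247 -0.0342]
347 365 379 [ 0.4189 -0.0331]
350 364 379 [ 0.4132 -0.032 ]
353 364 378 [ 0.4074 -0.0309]
356 363 377 [ 0.4017 -0.0288]
359 362 377 [ 0.396  -0.0277]
362 362 376 [ 0.3903 -0.0266]
365 358 376 [ 0.3846 -0.0226]
368 360 377 [ 0.3789 -0.0254]
371 362 376 [ 0.3732 -0.0262]
374 364 371 [ 0.3675 -0.0232]
377 366 367 [ 0.3618 -0.0211]
nut [0.52665701 0.15881416 0.03      ] pail rim [0.68667091 0.15967419 0.1       ] [0.68764207 0.22222739 0.1       ] bin [array([ 0.681, -0.302,  0.075]), array([ 0.664, -0.437,  0.075]), array([ 0.468, -0.404,  0.075]), array([ 0.488, -0.261,  0.075])]
```

Checks agree. The posts triangulate to z≈0.076 and a radius of 0.130. The axis is at (0.579,-0.069). The elbow's cup is at about 125° and the tongue at about 167.4°, so it needs roughly +43° anticlockwise. I'll push the front post (168.8°) towards -y with the fingers shut, jaw axis tangential.

```bash
cat >> h.py <<'E'
C=np.array([.579,-.0692])
def rel(targets):
    # targets: (x,y,z,yaw of tool y axis world deg)
    s=r.state();R=np.array(s['eef_rot']);p=np.array(s['tool_pos']);y0=np.degrees(np.arctan2(R[1,1],R[0,1]))
    for x,y,z,w in targets:
        d=R.T@(np.array([x,y,z])-p)*100;print(d.round(2),round(-(((w-y0)+180)%360-180),1))
def pol(th,z,rad=.132):
    a=np.radians(th);return (*(C+rad*np.array([np.cos(a),np.sin(a)])),z,th-90)
E
python3 - <<'E'
from h import *
rel([(.40,-.35,.2,80),pol(148,.18),pol(148,.055)])
E
```

```text
[-27.38  21.91   2.62] 27.8
[-44.49  53.26   4.65] 49.8
[-44.49  53.24  17.15] 49.8
```

```bash
python3 -m creep '-4 3 0.5 4; -8 6 1 8; -12 9 1.5 12; -16 12 2 16; -20 16 2.5 20; -24 19 2.6 24; -27.4 22 2.6 28; -29.5 26 3 31; -31.5 29.5 3 34; -33.5 33.5 3 37; -35.5 37.5 3.5 40; -37.5 41 4 43' 0; python3 -c "
from h import *
rel([pol(148,.18),pol(148,.055)])"
```

```text
time_s: 1.4
tool_pos: [0.4379, -0.1357, 0.1868]
eef_rot: [[-0.904, 0.427, 0.001], [0.427, 0.904, 0.0], [-0.001, 0.001, -1.0]]
ft_force: [0.8, 0.9, -0.1]
width: 0.013
[ 3.2  13.58  0.68] 6.7
[ 3.21 13.57 13.18] 6.7
```

```bash
python3 -m creep '0.8 3 0.2 2; 1.6 6 0.3 4; 2.4 10 0.5 6; 3.2 13.3 0.7 7; 3.2 13.3 0.7 7;3.2 13.3 0.7 7;3.2 13.3 0.7 7'; python3 -c "
from h import *
cv2.imwrite('pics/top1.png',r.read_camera('top')['image']);cv2.imwrite('pics/side1.png',r.read_camera('side')['image'])
rel([pol(148,.18),pol(148,.055),pol(152,.055)])"
```

```text
time_s: 2.1
tool_pos: [0.4654, -0.0041, 0.1795]
eef_rot: [[-0.846, 0.533, -0.0], [0.533, 0.846, -0.0], [0.0, -0.0, -1.0]]
ft_force: [0.5, 0.3, -0.6]
width: 0.003
[ 0.14  0.52 -0.04] -0.3
[ 0.14  0.52 12.46] -0.3
[ 0.11 -0.4  12.46] -4.3
```

View pics/side1.png

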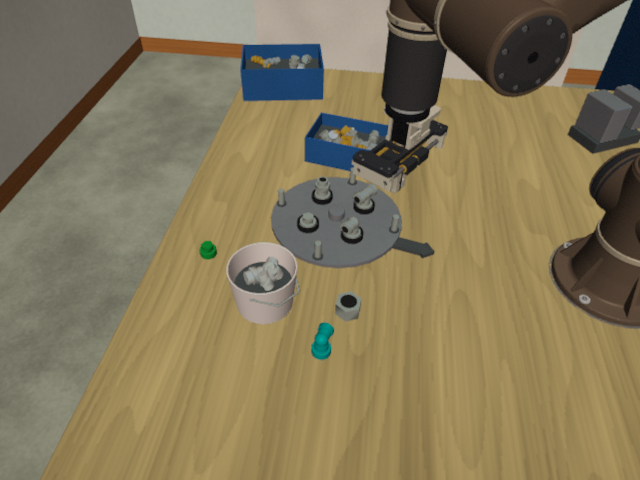

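View pics/top1.png

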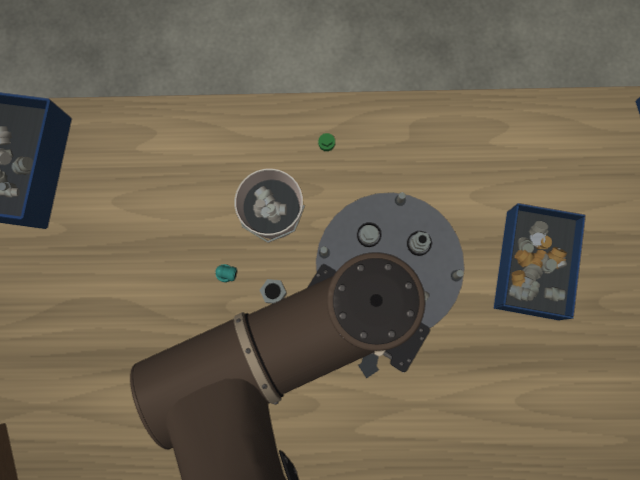

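The arm hovers over the front-left rim with nothing disturbed. Now I'll lower beside the post.

```bash
python3 -m creep '0.1 0.5 0 0;0.1 0.5 3 0;0.1 0.5 6 0;0.1 0.5 9 0;0.1 0.5 11 0;0.1 0.5 12.4 0;0.1 0.5 12.4 0;0.1 0.5 12.4 0'; python3 -c "
from h import *
cv2.imwrite('pics/side2.png',cv2.resize(r.read_camera('side')['image'][140:300,240:460],None,fx=3,fy=3))
rel([pol(t,.055) for t in(152,156,160,164,168,172,176,180)])"
```

```text
time_s: 3.0
tool_pos: [0.4678, 0.0009, 0.0558]
eef_rot: [[-0.846, 0.533, -0.0], [0.533, 0.846, -0.0], [-0.0, -0.0, -1.0]]
ft_force: [1.1, -0.1, -0.5]
width: 0.004
[ 0.04 -1.01  0.13] -4.2
[-0.06 -1.93  0.13] -8.2
[-0.23 -2.84  0.13] -12.2
[-0.45 -3.73  0.13] -16.2
[-0.74 -4.6   0.13] -20.2
[-1.09 -5.46  0.13] -24.2
[-1.5  -6.28  0.13] -28.2
[-1.96 -7.08  0.13] -32.2
```

View pics/side2.png

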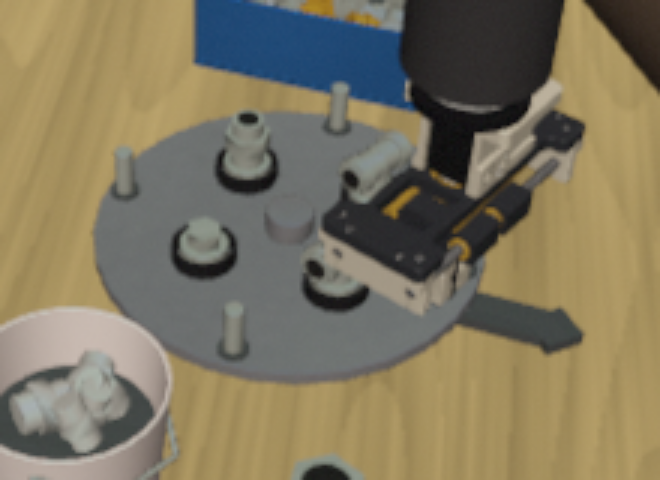

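The gripper is beside the post, with its body above the fittings. I'll push in small steps.

```bash
python3 -m creep '0 -0.5 0 -2;0 -1 0 -4;0 -1.4 0 -6;-0.1 -1.9 0 -8;-0.1 -2.4 0 -10;-0.2 -2.8 0 -12;-0.3 -3.3 0 -14;-0.4 -3.7 0 -16;-0.6 -4.2 0 -18;-0.7 -4.6 0 -20;-0.7 -4.6 0 -20'; python3 -c "
from h import *
cv2.imwrite('pics/side3.png',cv2.resize(r.read_camera('side')['image'][140:300,240:460],None,fx=3,fy=3))
rel([pol(t,.055) for t in(172,176,180,184,188,192,196,200,204)])"
```

```text
time_s: 4.15
tool_pos: [0.4496, -0.0416, 0.0567]
eef_rot: [[-0.977, 0.211, 0.002], [0.211, 0.977, 0.001], [-0.002, 0.001, -1.0]]
ft_force: [0.1, 0.8, -0.8]
width: 0.001
[-0.07 -0.94  0.15] -4.3
[-0.17 -1.86  0.15] -8.3
[-0.34 -2.77  0.15] -12.3
[-0.56 -3.66  0.15] -16.3
[-0.85 -4.53  0.15] -20.3
[-1.2  -5.39  0.15] -24.3
[-1.61 -6.21  0.15] -28.3
[-2.07 -7.01  0.15] -32.3
[-2.59 -7.77  0.15] -36.3
```

View pics/side3.png

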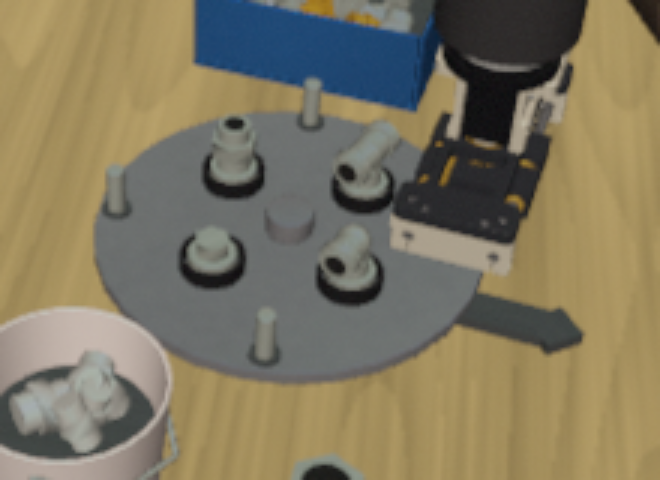

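The turntable is turning and the fittings are still upright. The left post's top is now at zoom (266,313), so I'll work out how far it has turned.

```bash
python3 -c "
from h import *
c=r.read_camera('side')
for a,b in((266,313),(116,170),(313,84)):
  X=onz(c,240+a/3,140+b/3,.076)[:2]-C;print(np.hypot(*X),np.degrees(np.arctan2(X[1],X[0])))
for a,b in((233,310),(124,153),(340,89)):
  X=onz(c,240+a/3,140+b/3,.076)[:2]-C;print('old',np.hypot(*X),np.degrees(np.arctan2(X[1],X[0])))
"
```

```text
0.1303057576434927 88.23034406519481
0.13019525431285703 0.02070879686927031
0.1269467006220726 -90.66665338268176
old 0.13333548057978764 78.75890621950546
old 0.1296916381691446 -8.953560509308549
old 0.12585026807473665 -100.4784944306475
```

It has turned about 9.8°, so the post leads the finger by about 10.7°. The finger must get to about 201°. I'll push to about 196° first and then measure.

```bash
python3 -m creep '0 -0.5 0 -2;-0.1 -0.9 0 -4;-0.1 -1.4 0 -6;-0.2 -1.9 0 -8;-0.2 -2.3 0 -10;-0.3 -2.8 0 -12;-0.4 -3.2 0 -14;-0.6 -3.7 0 -16;-0.7 -4.1 0 -18;-0.9 -4.5 0 -20;-1 -5 0 -22;-1.2 -5.4 0 -24'; python3 -m creep '0 -0.4 0 -2;-0.1 -0.9 0 -4;-0.1 -0.9 0 -4;-0.1 -0.9 0 -4'; python3 -c "
from h import *
cv2.imwrite('pics/side4.png',cv2.resize(r.read_camera('side')['image'][140:300,240:460],None,fx=3,fy=3))
cv2.imwrite('pics/top4.png',r.read_camera('top')['image'])
rel([pol(t,.055) for t in(196,198,200,202,204)])"
```

```text
time_s: 5.45
tool_pos: [0.4499, -0.0966, 0.0561]
eef_rot: [[-0.979, -0.205, 0.001], [-0.205, 0.979, 0.0], [-0.001, 0.0, -1.0]]
ft_force: [-0.8, 1.0, 0.7]
width: 0.009
time_s: 5.85
tool_pos: [0.4522, -0.1054, 0.0557]
eef_rot: [[-0.963, -0.271, 0.0], [-0.271, 0.963, -0.0], [-0.0, -0.0, -1.0]]
ft_force: [0.3, 0.7, -1.4]
width: 0.002
[ 0.01 -0.03  0.07] -0.2
[ 0.   -0.49  0.07] -2.2
[-0.03 -0.95  0.07] -4.2
[-0.07 -1.41  0.07] -6.2
[-0.13 -1.86  0.07] -8.2
```

View pics/side4.png

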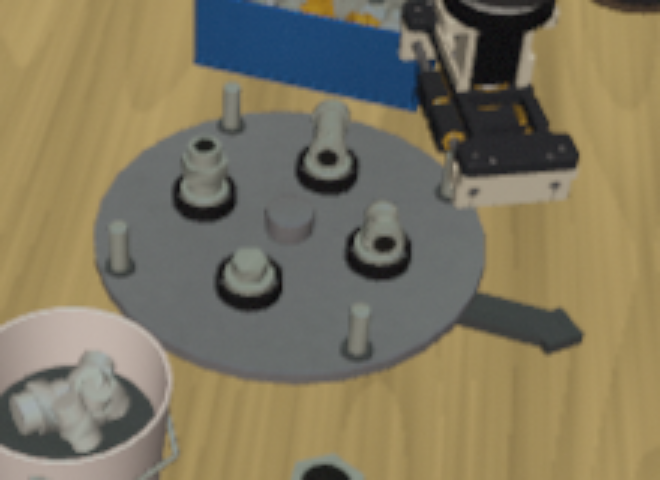

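View pics/top4.png

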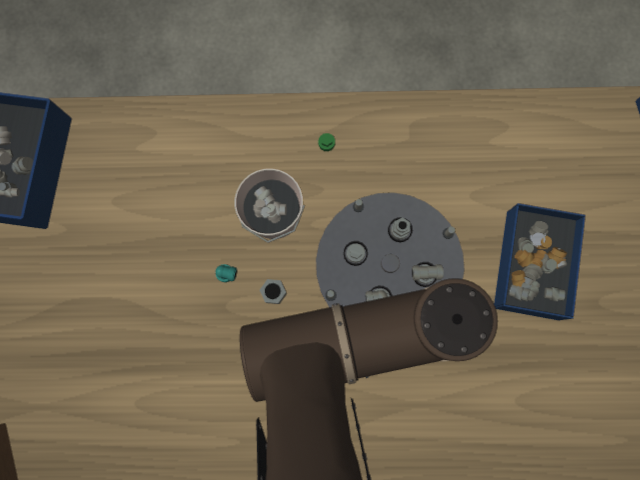

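Three post tops are visible in the top view, at (358,203), (449,231) and (331,294). In the side zoom they are at (359,311), (118,228) and (231,90).

```bash
python3 -c "
from h import *
c=r.read_camera('side');t=r.read_camera('top')
f=lambda X:print(np.hypot(*X).round(4),np.degrees(np.arctan2(X[1],X[0])).round(1))
for a,b in((359,311),(118,228),(231,90)): f(onz(c,240+a/3,140+b/3,.076)[:2]-C)
for a,b in((358,203),(449,231),(331,294)): f(onz(t,a,b,.076)[:2]-C)
"
python3 - <<'E'
import cv2
a=cv2.imread('pics/top4.png')[185:345,305:475]
cv2.imwrite('pics/top4z.png',cv2.convertScaleAbs(cv2.resize(a,None,fx=3.5,fy=3.5,interpolation=2),alpha=1.6))
E
```

```text
0.1318 115.5
0.1323 28.1
0.1249 -60.9
0.1278 28.1
0.1243 -63.5
0.1296 118.3
```

View pics/top4z.png

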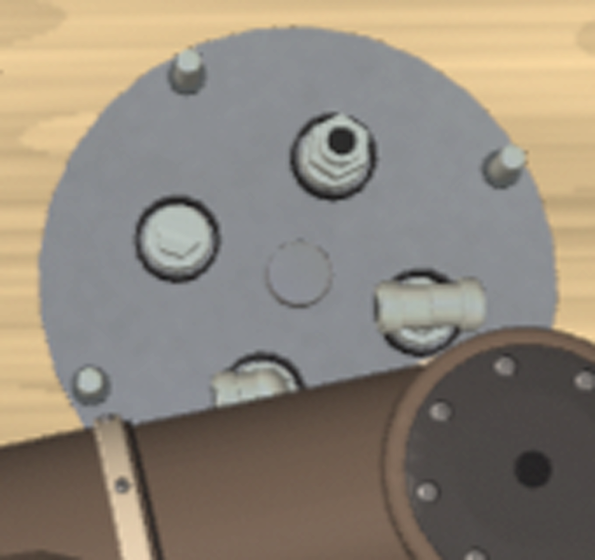

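It has turned about 37.7°, so about 5.3° remains.

```bash
python3 -c "
from h import *
t=r.read_camera('top')
for x,y in ((189,59),(512,155),(90,379)):
  X=onz(t,305+(x+.5)/3.5-.5,185+(y+.5)/3.5-.5,.076)[:2]-C;print(np.hypot(*X).round(4),np.degrees(np.arctan2(X[1],X[0])).round(1))
"
python3 -m creep '0 -0.3 0 -1;0 -0.5 0 -2;0 -0.8 0 -3;0 -1 0 -4;-0.1 -1.2 0 -5;-0.1 -1.2 0 -5'
python3 -m creep '0 0.6 0 0;0 1.2 0 0;0 1.2 -1.5 0;0 1.2 -5 0;0 1.2 -9 0;0 1.2 -13 0;0 1.2 -15 0;0 1.2 -15 0'
python3 -c "
from h import *
rel([(.42,-.38,.2,100),(.33,-.50,.22,100)])"
```

```text
0.1298 27.0
0.1295 -62.7
0.1297 117.3
time_s: 6.7
tool_pos: [0.4563, -0.1171, 0.0555]
eef_rot: [[-0.935, -0.356, -0.0], [-0.356, 0.935, -0.0], [0.0, -0.0, -1.0]]
ft_force: [-0.1, 1.1, -0.5]
width: 0.004
time_s: 7.5
tool_pos: [0.4537, -0.105, 0.209]
eef_rot: [[-0.935, -0.356, 0.006], [-0.356, 0.935, 0.0], [-0.006, -0.002, -1.0]]
ft_force: [0.1, 0.2, -0.3]
width: 0.003
[ 12.94 -24.5    0.86] 10.8
[ 25.61 -32.51  -1.2 ] 10.8
```

```bash
python3 -m creep '2 -4 0 0;4 -8 0 0;6.5 -12 0 0;9 -16 0 0;11 -20 0 0;13 -24 0 0;17 -27 0 0;21 -29.5 0 0;25 -32 0 0;25 -32 0 0'
python3 - <<'E'
from h import *
t=r.read_camera('top');s=r.read_camera('side')
cv2.imwrite('pics/top5z.png',cv2.convertScaleAbs(cv2.resize(t['image'][185:345,305:475],None,fx=3.5,fy=3.5,interpolation=2),alpha=1.6))
cv2.imwrite('pics/side5z.png',cv2.convertScaleAbs(cv2.resize(s['image'][140:290,240:440],None,fx=4,fy=4,interpolation=2),alpha=1.2))
cv2.imwrite('pics/top5.png',t['image'])
E
```

```text
time_s: 8.5
tool_pos: [0.3286, -0.496, 0.204]
eef_rot: [[-0.936, -0.351, -0.002], [-0.351, 0.936, 0.001], [0.002, 0.002, -1.0]]
ft_force: [-0.2, 0.4, 0.2]
width: 0.009
```

View pics/top5z.png

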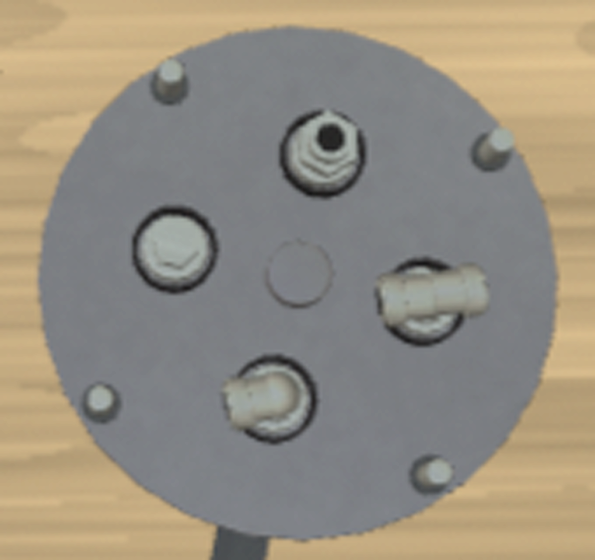

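View pics/side5z.png

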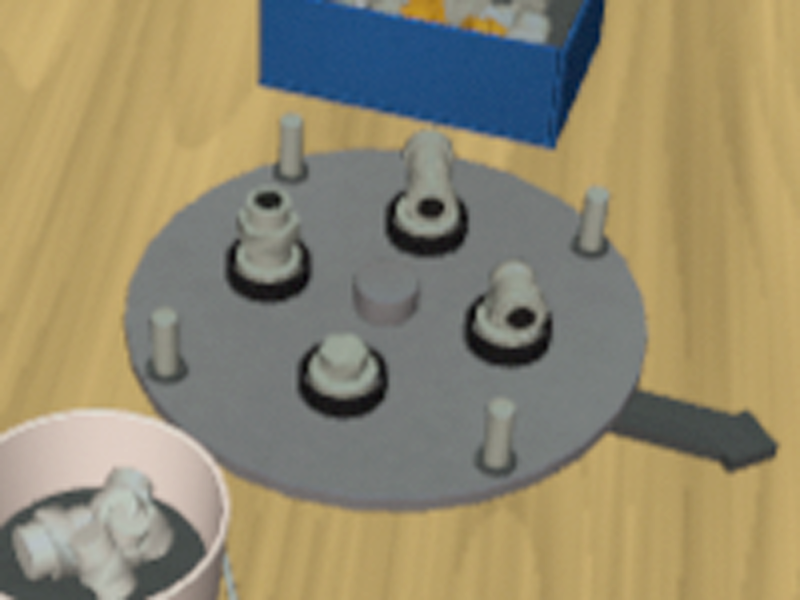

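View pics/top5.png

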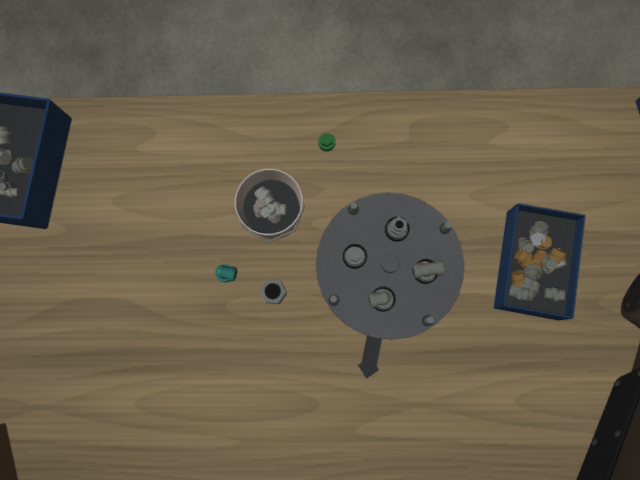

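The fittings stand upright, and the elbow's cup is at top zoom (273,398), nearly on the tongue line. I'll check it numerically.

Run:
```python
from h import *
t=r.read_camera('top');s=r.read_camera('side')
za=lambda x,y:(305+(x+.5)/3.5-.5,185+(y+.5)/3.5-.5)
zs=lambda x,y:(240+(x+.5)/4-.5,140+(y+.5)/4-.5)
L=[onz(t,(a+b)/2,y,.01)[:2] for y,a,b in((341,366,380),(344,365,380),(347,365,379),(350,364,379),(353,364,378),(356,363,377),(359,362,377),(362,362,376))]
vx,vy,x0,y0=cv2.fitLine(np.array(L,np.float32),cv2.DIST_L2,0,.01,.01).ravel()
d=np.array([vx,vy])*(-1 if vx>0 else 1);th=np.degrees(np.arctan2(d[1],d[0]))
print('tongue fit',th,'offset of axis from line',d[0]*(C-[x0,y0])[1]-d[1]*(C-[x0,y0])[0])
tt=np.array([np.mean(L,0)-C]).ravel();th2=np.degrees(np.arctan2(tt[1],tt[0]));print('axis->tongue mid',th2)
for p in((171,67),(499,140),(99,396),(434,467)):
  X=onz(t,*za(*p),.076)[:2]-C;print('post',np.hypot(*X).round(4),np.degrees(np.arctan2(X[1],X[0])).round(1))
for nm,X in(('cup top',onz(t,*za(273,398),.05)),('cup side',onz(s,*zs(508,322),.048))):
  X=X[:2]-C
  for q in(th,th2):
    e=np.array([np.cos(np.radians(q)),np.sin(np.radians(q))]);print(nm,'fwd',(e@X).round(4),'lat',(e[0]*X[1]-e[1]*X[0]).round(4))
a=cv2.imread('pics/top0.png').astype(int);b=t['image'].astype(int)
df=np.abs(a-b).max(2);print('diff nut/pail/bin',df[275:310,255:290].max(),df[160:245,230:306].max(),df[200:325,492:590].max())
```

```text
tongue fit 167.44473 offset of axis from line 0.000561900189287548
axis->tongue mid 167.25857424144368
post 0.1309 31.7
post 0.1279 -58.0
post 0.1301 121.8
post 0.1269 -148.5
cup top fwd 0.0705 lat -0.0005
cup top fwd 0.0705 lat -0.0003
cup side fwd 0.0676 lat -0.001
cup side fwd 0.0676 lat -0.0008
diff nut/pail/bin 3 2 4
```

```bash
python3 -c "
from station import r
print(abs(r.state()['qvel']).max(),r.state()['time_s']);print(r.sign_off())"
```

```text
1.0770802353244835 8.7
the job is handed in; nothing more can be done
None
```

I pushed the front rim post with the shut fingers and turned the table about 42–43° anticlockwise. I then backed off, lifted the arm clear and handed the job in at 8.7 s; it reports no verdict.

- **Alignment:** both cameras put the elbow's cup within about 1 mm of the tongue's centre line. The elbow itself has up to about 3 mm of play in its cup, and the limit is 10 mm. The cup is about 70 mm in front of the axis.
- **Fittings and bystanders:** all four fittings look upright in their cups. The nut, pail and bin areas look unchanged from the first image.
- **Contact:** the arm was clear of everything at the end, though the joint readings still showed about 1°/s of residual motion when I handed in.
- **Disagreements:** the post angles differed by 1 to 3° between views while turning. My first disc-outline fit in the side view was spoiled by the pail merging with the disc, so I did not use it.

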